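# Hold the shredder's lid open for clearing the blades

### The job

The unplugged bench shredder's blades need clearing: first slide the cover of the screw tray fully home over the screws, so that no chips fall in, and only then lift the shredder's spring-shut lid with the gripper and hold it open at 60 degrees (give or take 7). Finish while still holding the lid steady at that angle, do not let go or prop it, and leave the tools and other things on the bench where they are.

Things in the scene. Friction and masses are not known exactly. Their poses are not given: they have to be found in the camera images.
- shredder: bench shredder fixed to the bench: painted steel hopper 160 mm deep (its x), 200 wide (its y), 120 high, base plate 180 x 220 x 12 mm, gearbox behind (to 145 mm along +x). Origin: centre of its underside. Its x axis points from its front (robot side) to its hinge; z up. It stands left or right of the tray, turned up to about 0.2 rad.
- lid_hinge (a point): middle of the lid's hinge line: 80 mm along the shredder's +x from its origin, 124 mm above the bench; fixed. The hinge line runs along the shredder's y. The lid is an aluminium plate 150 x 200 x 6 mm, reaching from 5 to 155 mm from the hinge line; with its bar it weighs about 0.5 kg.
- lid_bar (a point): middle of the lid's handle: round bar 12 mm thick along the shredder's y (108 mm free between its two side arms), 205 mm from the hinge line, in the plane of the lid plate, with a 49 mm gap to the lid's front edge; 124 mm above the bench when shut. Its axes turn with the lid; shut, they are the shredder's. The bar can turn between fingers that pinch it from above.
- lid (a joint): opening angle of the lid, rad: 0 shut (level), 1.047 = 60 degrees, stop at 1.7. Opening lifts the bar and swings it towards the hinge (away from the robot). A spring and its weight always close it: let go at any angle, it falls shut. At 60 degrees it takes about 3 N at the bar.
- tray: grey plastic screw tray fixed to the bench, 220 mm (its x) x 120 mm (its y) x 50 mm high. Origin: centre of its underside. The front half (its -x side) is the open compartment with the screws; the rear half is a solid deck. May be turned up to about 0.2 rad.
- cover_tab (a point): centre of the upright finger tab on the tray's flat slide cover: tab 10 mm thick (along the tray's x), 45 mm wide (y), 40 mm high, centre 75.5 mm above the bench, top at 95.5 mm. It stands in the middle of the cover plate (108 x 116 x 5 mm, top face 55.5 mm above the bench). Axes as tray.
- cover (a joint): how far the cover is open, m: 0 = fully home over the screw compartment, against its stop; the cover slides along the tray's x (opening is +x, away from the robot; closing towards the robot), up to 0.105. It takes about 2 N and stays where it is left.
- screwdriver: loose screwdriver, 190 mm long, lying between the shredder and the tray; bystander. Origin: on its underside, or on the bench under its middle.
- wrench: loose steel wrench, 170 mm long, lying in front; bystander. Origin: on its underside, or on the bench under its middle.
- tile: loose square plastic tile, 70 x 70 x 12 mm, lying in front; bystander. Origin: on its underside, or on the bench under its middle.
- collar: loose steel ring, 52 mm across, 20 mm high, in front; bystander. Origin: on its underside, or on the bench under its middle.
- tub: white open plastic cup, 80 mm across, 80 mm high, on the left; bystander. Origin: on its underside, or on the bench under its middle.
- jar: glass jar with a cap, 70 mm across, 100 mm high, on the right; bystander. Origin: on its underside, or on the bench under its middle.
- weight: brass weight, 56 mm across, 50 mm high, at the back; bystander. Origin: on its underside, or on the bench under its middle.

How it is judged:
On the way, in this order (a step that is already met when the one before it is completed fails the run):
1. the tray's cover is fully home (within 6 mm of its stop) while the lid is still shut (value of joint cover below 0.006 m and value of joint lid below 0.1 rad), for 0.2 s.
2. the lid is held open at 60 degrees, give or take 7, by the fingers (value of joint lid between 0.925 and 1.169 rad and contact force between the fingers and lid above 0.5 N and value of joint cover below 0.006 m), for 0.4 s.
At the end, for the whole second after the job is handed in: the gripper's fingers hold the lid, at rest (below 0.1 rad/s), open at 60 degrees within 7 (0.925 to 1.169 rad), touching it with more than 0.5 N, and the tray's cover is within 6 mm of fully home (all of step 2 and velocity of joint lid between -0.1 and 0.1 rad/s); the arm keeps its last pose, push and grip.
It fails at once if the lid is opened (past 0.2 rad) while the tray's cover is not yet home (more than 20 mm open) (value of joint lid above 0.2 rad and value of joint cover above 0.02 m).
It fails at once if a bystander is moved by more than 30 mm (distance of any of screwdriver, wrench, tile, collar, tub, jar, weight from where it was at the start of the episode above 0.03 m).
It also fails if it takes over 51 s, if anything falls off the work surface, if the arm or the gripper's body presses on something with over 40 N, if the wrist force passes 120 N, or if a joint passes its speed limit or range.

### The arm

A 6-joint arm with a two-finger parallel gripper is mounted at the origin on the work surface. World frame = base frame: x ahead of the robot, y to its left, z up, the work surface at z = 0. Lengths are in m, angles in rad, forces in N, time in s.
With the tool pointing down it reaches from about 0.35 to 0.975 m from the base axis. Payload 17.4 kg.
Tool frame: the origin (TCP) lies between the finger pads; the fingertips stand 22 mm ahead of it and the grasp point (between the pads) lies 3 mm ahead of it (bot.tcp_to_tips is the distance from the TCP to the fingertips, in m); z points along the fingers, y is the line along which they close (so a half turn about z gives the same grasp; the last joint's range is limited). The gripper opens to 85 mm and grips with 20 to 120 N. Pads are 22 mm wide; open, the fingers measure 114 mm over their backs; the gripper's body (76 mm by 85 mm) begins 54 mm behind the grasp point. The pads swing forward as they close: fully open they stand 13 mm farther back than shut.
Start: joints at [1.277, 0.116, 1.442, -0, 1.584, -0.038], TCP at [0.171, 0.653, 0.253] pointing down, gripper open.
Joint ranges: [-2.83, 2.83], [-0.83, 2.19], [0.07, 2.5], [-1.14, 4.28], [0.01, 3], [-2.97, 2.97]. Speed limits (rad/s): [1.89, 1.89, 2.22, 3.14, 3.14, 3.14].

### API

Orientations are given as [roll, pitch, yaw] about the fixed x, y, z axes, in that order (R = Rz(yaw) Ry(pitch) Rx(roll)).
In Python, from station import bot gives the robot as it stands. The module is installed in compiled form; this text tells all that it offers.
- The arm moves only by the shell command python3 -m handwheel 'ROWS' [OPENING]. ROWS is JSON, a list of rows, each an object of numbers: "x", "y", "z": the shift along the tool's x, y, z in m; "spin": the turn about the tool's z in rad. A call has 1 to 10 rows; each row shifts and turns the commanded pose from where the row before left it, along the tool's axes as they then stand; what a row does not reach is not made up. A row lasts 1/12 s, in which the tool goes at most 41.7 mm and 7.16 degrees, less where a joint would pass 70% of its speed; a pose out of reach is approached as far as the arm can. A call is refused whole if a number of a shift passes 0.0417 or a number of a turn 0.125, either way. A call with a gripper value outside its range is refused whole. OPENING is the closure, from 0 (fully open) to 1 (shut), set as the call begins (- or left out, the last holds). The fingers move at their own pace and stop on an object; the grip force is fixed at half the most. Time passes only in rows, so rows that do not move let the fingers close. It gives the time, the measured TCP pose, the force, the opening and the grip force at its end, in the units of the state.
- bot.state(): the state, without advancing time (a new reading comes with each control period).
- bot.grab_frame(name): name is "scene" or "top" or "wrist"; returns a dict with "color" (480x640x3 uint8, red, green, blue), "range_z" (480x640 float32, m along the optical axis (not along the pixel's ray), 0 where there is no reading), "fx", "fy", "cx", "cy" (pixels), "R" (3x3) and "t" (3): a world point X has camera coordinates R X + t; the wrist camera has in their place "hand_eye" (4x4, takes a point from camera to tool coordinates, whose origin is the TCP and whose axes are the flange's). Camera axes: x right, y down, z forward; pixel columns grow to the right and rows downward; lengths in m; the calibration is good to about 2 mm. A picture is of the moment at which its call begins: read the wrist's pose just before it.
- bot.close_job(): hands the job in; it is judged then, once.
Trained networks look in a picture, given as the dict that the camera call returned (one of the last four; its "shot" number tells which), for a name from the list of things; names that differ only in an ending like _2 or _b are one class to them, and where a whole thing is asked for, a point or a joint stands for the part that bears it (a point fixed in the world has none). Each returns a list of dicts, best first, with "conf" (0 to 1); they miss things now and then, are a little off and sometimes report something else, mostly with a low value. They report only what shows in the picture. A call takes as long as a camera call.
- bot.silhouettes(label, picture): "mask" (480x640 bool, what is visible of it) and "box" ([left, top, right, bottom] as shares, 0 to 1, of the picture: columns of its width, rows of its height, round what is visible of it).
- bot.tip_of(label, picture): "location" ([row, column] as shares, 0 to 1, of the picture: columns of its width, rows of its height: a listed point, or the origin of a listed thing).
The state is a dict: "t": time; "joint_pos": joint angles; "qvel": joint speeds; "tau": joint torques, N m; "tool_pos": TCP position; "tool_rot": TCP orientation; "force": force on the tool from outside, world axes, zero at the start; "ft_torque": the same for the moment, N m; "opening": finger opening in m; "grasp_force": force on a finger pad.
Only numpy, scipy, OpenCV 4.12 (cv2) and the standard library are available. Lean on these libraries where they do the work, as an engineer would, in place of code of your own. Each camera call takes 0.05 s, during which the arm holds its last target. There are 200 camera calls.

## Working session

There is one attempt and no reset: what is moved stays moved. The work goes in short steps, Python scripts to look and compute and a shell command to move; the robot and the scene stay as the last step left them, time stands still between calls to the robot, and variables do not carry over. Pictures are saved under pics/ and viewed, at most 10 in all, crops included, and the job is handed in when it is done.

```bash
mkdir -p pics; cat > h.py <<'E'
import numpy as np, cv2
from station import bot
from scipy.spatial.transform import Rotation as Ro
def world(p,u,v,z=None,wz=None):
    # u col, v row; z depth or wz world height
    R=np.array(p["R"]);t=np.array(p["t"])
    d=np.array([(u-p["cx"])/p["fx"],(v-p["cy"])/p["fy"],1.])
    o=-R.T@t; r=R.T@d
    if wz is not None: return o+r*(wz-o[2])/r[2]
    return o+r*z
def cloud(p,mask):
    v,u=np.nonzero(mask&(p["range_z"]>0)); z=p["range_z"][v,u]
    c=np.c_[(u-p["cx"])/p["fx"]*z,(v-p["cy"])/p["fy"]*z,z]
    return (c-np.array(p["t"]))@np.array(p["R"])
E
python3 - <<'E'
from h import *
for n in("scene","top"):
    p=bot.grab_frame(n); cv2.imwrite(f"pics/{n}.png",p["color"][:,:,::-1])
    for l,wz in(("lid_bar",.124),("lid_hinge",.124),("cover_tab",.0755),("shredder",0),("tray",0)):
        r=bot.tip_of(l,p)
        for a in r[:2]:
            v,u=a["location"][0]*480,a["location"][1]*640
            print(n,l,round(a["conf"],2),int(u),int(v),world(p,u,v,wz=wz).round(3))
s=bot.state();print(s)
E
```

```text
scene lid_bar 0.94 320 188 [ 0.486 -0.166  0.124]
scene lid_hinge 0.65 250 208 [ 0.692 -0.143  0.124]
scene cover_tab 0.62 336 285 [0.62  0.163 0.076]
scene shredder 0.71 280 237 [ 0.601 -0.174  0.   ]
scene shredder 0.62 343 311 [0.602 0.167 0.   ]
scene tray 0.85 344 313 [0.602 0.171 0.   ]
top lid_bar 0.62 404 285 [ 0.492 -0.176  0.124]
top lid_hinge 0.87 390 192 [ 0.691 -0.144  0.124]
top lid_hinge 0.36 388 240 [ 0.585 -0.142  0.124]
top cover_tab 0.83 248 226 [0.616 0.163 0.075]
top tray 0.78 253 242 [0.591 0.156 0.   ]
{'t': 0.6, 'joint_pos': array([ 1.27717093e+00,  1.15998930e-01,  1.44158496e+00, -9.43556097e-06,
        1.58396205e+00, -3.78332772e-02]), 'qvel': array([-4.37726826e-05,  5.14098693e-04,  1.38506408e-03, -1.22234926e-03,
       -1.34877663e-03, -4.31986324e-04]), 'tau': array([-1.82110402e-03, -7.31392479e+01, -6.32431412e+01, -3.87079617e-04,
        7.65435834e-04, -1.33555980e-05]), 'tool_pos': array([0.17082181, 0.65304895, 0.2533132 ]), 'tool_rot': array([3.14154634e+00, 1.11946942e-05, 2.88580041e+00]), 'force': array([-0.57596286,  0.94253274,  0.05056119]), 'ft_torque': array([0.0638615 , 0.00908859, 0.02212458]), 'grasp_force': 0.0, 'opening': 0.08553314391834285}
```

View pics/top.png

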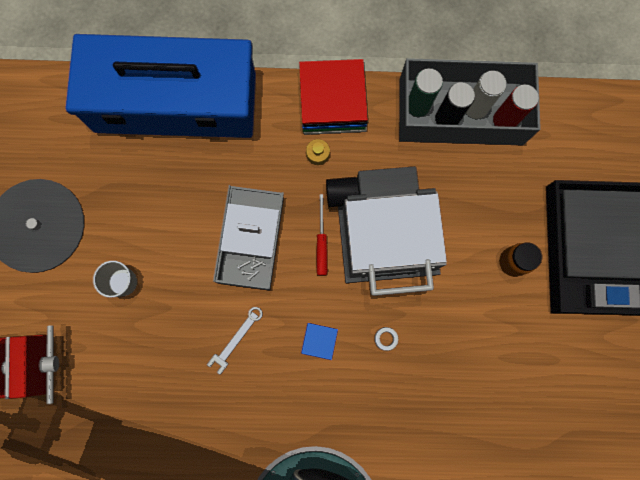

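View pics/scene.png

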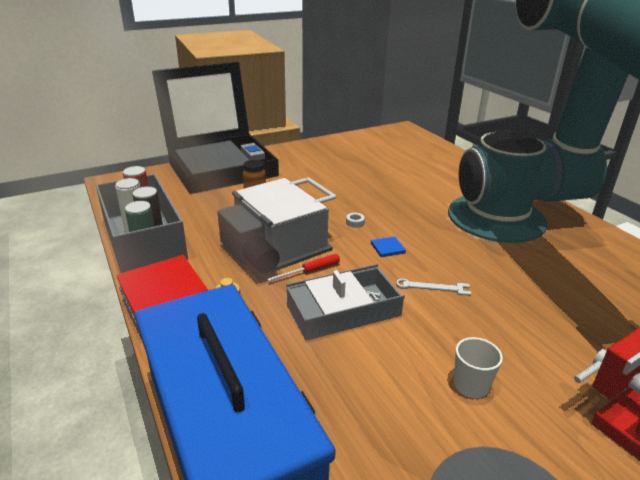

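```bash
python3 - <<'E'
from h import *
p=bot.grab_frame("top")
al=np.ones((480,640),bool)
c=cloud(p,al)
def fit(n,k):
    q=c[k]; r=cv2.minAreaRect(q[:,:2].astype(np.float32)); print(n,len(q),q.mean(0).round(3),np.round(r[0],3),np.round(r[1],3),round(r[2],1))
X,Y,Z=c.T
fit("tab",(abs(X-.61)<.1)&(abs(Y-.163)<.06)&(Z>.075)&(Z<.11))
fit("coverplate",(abs(X-.61)<.15)&(abs(Y-.163)<.09)&(Z>.0525)&(Z<.065))
fit("tray",(abs(X-.6)<.16)&(abs(Y-.163)<.09)&(Z>.035)&(Z<.065))
fit("lid",(abs(X-.56)<.16)&(abs(Y+.16)<.14)&(Z>.115)&(Z<.14))
fit("bar",(X>.44)&(X<.515)&(abs(Y+.17)<.1)&(Z>.11)&(Z<.14))
k=(Z>.1)&(Z<.5)&(abs(Y)<.4)&(X>.3)
print(np.unique((c[k]*20).round()/20,axis=0,return_counts=True)[0][:0])
for l in "screwdriver wrench tile collar tub jar weight".split():
    m=bot.silhouettes(l,p)
    if m:
        q=cloud(p,m[0]["mask"]);print(l,round(m[0]["conf"],2),np.percentile(q,3,axis=0).round(3),np.percentile(q,97,axis=0).round(3))
E
```

```text
tab 123 [0.611 0.16  0.092] [0.612 0.161] [0.045 0.011] 83.7
coverplate 2422 [0.609 0.161 0.056] [0.598 0.162] [0.125 0.22 ] 84.1
tray 3908 [0.62  0.161 0.053] [0.599 0.162] [0.126 0.222] 84.0
lid 7654 [ 0.598 -0.156  0.127] [ 0.586 -0.159] [0.22  0.201] 6.9
bar 507 [ 0.488 -0.165  0.128] [ 0.499 -0.169] [0.046 0.132] 6.6
[]
screwdriver 0.94 [ 0.521 -0.014  0.002] [0.695 0.01  0.029]
wrench 0.67 [0.302 0.144 0.   ] [0.427 0.239 0.013]
tile 0.8 [ 0.338 -0.035  0.007] [0.404 0.03  0.017]
collar 0.78 [ 0.36  -0.174  0.006] [ 0.404 -0.128  0.025]
tub 0.59 [0.458 0.413 0.001] [0.526 0.484 0.082]
jar 0.66 [ 0.533 -0.471  0.017] [ 0.591 -0.414  0.104]
weight 0.76 [ 0.784 -0.012  0.002] [0.834 0.039 0.053]
```

Top view: tray with its cover tab at about (248,228), roughly 65 mm open. Shredder lid bar at about (402,292), screwdriver between the two at x≈321. The depth fits agree with the networks:

| Thing | Position (x, y) | Yaw |
|---|---|---|
| Tray | (0.599, 0.162) | −6° |
| Tab | (0.612, 0.161) | as tray |
| Bar | (0.488, −0.168) | +6.8° (shredder) |

Next I spin the tool to align with the tray, then travel to a point behind the tab with the fingers shut.

```bash
python3 -m handwheel '[{"spin":0.12},{"spin":0.12},{"spin":0.12},{"spin":0.12},{"spin":0.12},{"spin":0.12},{"spin":0.12},{"spin":0.12},{"spin":0.12},{"spin":0.12}]' 1
python3 -m handwheel '[{"spin":0.11},{"spin":0.11},{"x":-0.026,"y":0.031},{"x":-0.026,"y":0.031},{"x":-0.026,"y":0.031},{"x":-0.026,"y":0.031},{"x":-0.026,"y":0.031},{"x":-0.026,"y":0.031},{"x":-0.026,"y":0.031},{"x":-0.026,"y":0.031}]'
python3 -m handwheel '[{"x":-0.026,"y":0.031},{"x":-0.026,"y":0.031},{"x":-0.026,"y":0.031},{"x":-0.026,"y":0.031},{"x":-0.026,"y":0.031},{"x":-0.026,"y":0.031},{"x":-0.026,"y":0.031},{"x":-0.026,"y":0.031},{"x":-0.026,"y":0.031},{}]'
```

```text
validation failed for argument at $[0]...
validation failed for argument at $[0]...
validation failed for argument at $[0]...
```

```bash
python3 -m handwheel '[{"x":0,"y":0,"z":0,"spin":0.12},{"x":0,"y":0,"z":0,"spin":0.12},{"x":0,"y":0,"z":0,"spin":0.12},{"x":0,"y":0,"z":0,"spin":0.12},{"x":0,"y":0,"z":0,"spin":0.12},{"x":0,"y":0,"z":0,"spin":0.12},{"x":0,"y":0,"z":0,"spin":0.12},{"x":0,"y":0,"z":0,"spin":0.12},{"x":0,"y":0,"z":0,"spin":0.12},{"x":0,"y":0,"z":0,"spin":0.12}]' 1
```

```text
t: 1.83
tool_pos: [0.1708, 0.6531, 0.2533]
tool_rot: [3.142, -0.0, 1.68]
force: [-0.0, -0.2, 0.5]
opening: -0.0001
grasp_force: 0.0
```

```bash
python3 -m handwheel '[{"x":0,"y":0,"z":0,"spin":0.107},{"x":0,"y":0,"z":0,"spin":0.107},{"x":-0.026,"y":0.031,"z":0,"spin":0},{"x":-0.026,"y":0.031,"z":0,"spin":0},{"x":-0.026,"y":0.031,"z":0,"spin":0},{"x":-0.026,"y":0.031,"z":0,"spin":0},{"x":-0.026,"y":0.031,"z":0,"spin":0},{"x":-0.026,"y":0.031,"z":0,"spin":0},{"x":-0.026,"y":0.031,"z":0,"spin":0},{"x":-0.026,"y":0.031,"z":0,"spin":0}]'
python3 -m handwheel '[{"x":-0.026,"y":0.031,"z":0,"spin":0},{"x":-0.026,"y":0.031,"z":0,"spin":0},{"x":-0.026,"y":0.031,"z":0,"spin":0},{"x":-0.026,"y":0.031,"z":0,"spin":0},{"x":-0.026,"y":0.031,"z":0,"spin":0},{"x":-0.026,"y":0.031,"z":0,"spin":0},{"x":-0.026,"y":0.031,"z":0,"spin":0},{"x":-0.026,"y":0.031,"z":0,"spin":0},{"x":-0.026,"y":0.031,"z":0,"spin":0},{"x":0,"y":0,"z":0,"spin":0}]'
```

```text
t: 2.67
tool_pos: [0.398, 0.4199, 0.2535]
tool_rot: [3.141, -0.0, 1.472]
force: [1.2, 0.9, 0.1]
opening: 0.0004
grasp_force: 0.0
t: 3.5
tool_pos: [0.6549, 0.1563, 0.2524]
tool_rot: [-3.142, 0.001, 1.468]
force: [-0.4, 1.2, -0.6]
opening: -0.0001
grasp_force: 0.0
```

```bash
python3 -m handwheel '[{"x":0,"y":0.004,"z":0.033,"spin":0},{"x":0,"y":0,"z":0.033,"spin":0},{"x":0,"y":0,"z":0.033,"spin":0},{"x":0,"y":0,"z":0.033,"spin":0},{"x":0,"y":0,"z":0.032,"spin":0},{"x":0,"y":0,"z":0,"spin":0}]'
python3 -m handwheel '[{"x":0,"y":-0.01,"z":0,"spin":0},{"x":0,"y":-0.01,"z":0,"spin":0},{"x":0,"y":-0.01,"z":0,"spin":0},{"x":0,"y":-0.01,"z":0,"spin":0},{"x":0,"y":-0.01,"z":0,"spin":0},{"x":0,"y":-0.01,"z":0,"spin":0},{"x":0,"y":-0.01,"z":0,"spin":0},{"x":0,"y":-0.01,"z":0,"spin":0},{"x":0,"y":0,"z":0,"spin":0}]'
python3 - <<'E'
from h import *
print(bot.state()["force"])
p=bot.grab_frame("top"); c=cloud(p,np.ones((480,640),bool)); X,Y,Z=c.T
a=np.array([.9945,-.1045]); s=(c[:,:2]-[.599,.162])@a; w=(c[:,:2]-[.599,.162])@[.1045,.9945]
for lo,hi in((-.055,-.03),(.03,.055)):
    k=(w>lo)&(w<hi)&(Z>.0535)&(Z<.06)&(abs(s)<.12); print(np.percentile(s[k],[1,50,99]).round(3),k.sum())
cv2.imwrite("pics/push.png",cv2.resize(p["color"][150:320,160:360,::-1],None,fx=3,fy=3))
E
```

```text
t: 4.0
tool_pos: [0.6527, 0.1602, 0.0823]
tool_rot: [-3.133, 0.003, 1.472]
force: [-0.2, -0.2, -0.9]
opening: 0.0
grasp_force: 0.0
t: 4.75
tool_pos: [0.5741, 0.1689, 0.0894]
tool_rot: [-3.141, 0.0, 1.472]
force: [-0.1, 0.4, -0.1]
opening: -0.0002
grasp_force: 0.0
[-0.13705771  0.35253597 -0.09324423]
[-0.074 -0.056  0.107] 51
[-0.1   -0.074 -0.048] 190
```

View pics/push.png

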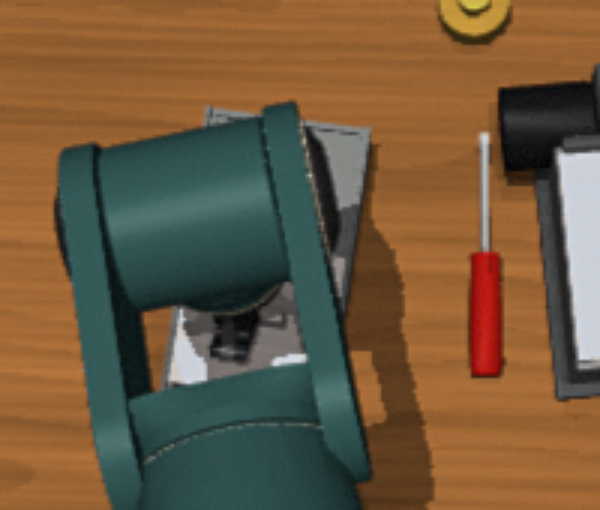

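The crop shows the fingers behind the tab and the cover close to the tray's front end. I'll keep pushing in small steps until the stop answers.

```bash
python3 -m handwheel '[{"x":0,"y":-0.003,"z":0,"spin":0},{"x":0,"y":-0.003,"z":0,"spin":0}]'
python3 -m handwheel '[{"x":0,"y":-0.002,"z":0,"spin":0},{"x":0,"y":-0.002,"z":0,"spin":0}]'
python3 -m handwheel '[{"x":0,"y":-0.002,"z":0,"spin":0},{"x":0,"y":-0.001,"z":0,"spin":0}]'
```

```text
t: 4.97
tool_pos: [0.5701, 0.1692, 0.0893]
tool_rot: [3.141, -0.0, 1.472]
force: [3.4, 0.8, 1.1]
opening: 0.0001
grasp_force: 1.1
t: 5.13
tool_pos: [0.566, 0.1696, 0.0893]
tool_rot: [3.142, -0.0, 1.472]
force: [1.4, 0.4, 1.4]
opening: -0.0003
grasp_force: 1.0
t: 5.3
tool_pos: [0.5638, 0.1698, 0.0894]
tool_rot: [3.139, -0.0, 1.472]
force: [20.9, -0.2, -6.9]
opening: -0.0002
grasp_force: 9.8
```

Force jumped to 21 N against the expected stop position (tab at tray x ≈ −55 mm). Next I back off, rise and check.

```bash
python3 -m handwheel '[{"x":0,"y":0,"z":0,"spin":0},{"x":0,"y":0.01,"z":0,"spin":0},{"x":0,"y":0.015,"z":0,"spin":0},{"x":0,"y":0,"z":-0.033,"spin":0},{"x":0,"y":0,"z":-0.033,"spin":0},{"x":-0.03,"y":0,"z":-0.02,"spin":-0.11},{"x":-0.04,"y":0,"z":0,"spin":-0.11},{"x":-0.04,"y":0,"z":0,"spin":0},{"x":-0.04,"y":0,"z":0,"spin":0},{"x":0,"y":0,"z":0,"spin":0}]'
python3 - <<'E'
from h import *
p=bot.grab_frame("top"); c=cloud(p,np.ones((480,640),bool)); X,Y,Z=c.T
a=np.array([.9945,-.1045]); s=(c[:,:2]-[.599,.162])@a; w=(c[:,:2]-[.599,.162])@[.1045,.9945]
k=(abs(w)<.03)&(Z>.085)&(Z<.1)&(abs(s)<.12); print("tab s",s[k].mean().round(4),w[k].mean().round(3),k.sum())
k=(abs(w)<.045)&(Z>.0535)&(Z<.06)&(abs(s)<.12); print("plate",np.percentile(s[k],[1,50,99]).round(3),k.sum())
k=(X>.44)&(X<.495)&(abs(Y+.17)<.05)&(Z>.11)&(Z<.14); print("bar",c[k].mean(0).round(4),np.polyfit(Y[k],X[k],1),k.sum())
cv2.imwrite("pics/home.png",p["color"][:,:,::-1])
E
```

```text
t: 6.13
tool_pos: [0.5954, 0.0127, 0.1752]
tool_rot: [-3.141, 0.001, 1.688]
force: [0.2, 0.8, -0.8]
opening: 0.0002
grasp_force: 0.0
tab s -0.0563 0.0 103
plate [-0.109 -0.06   0.028] 1332
bar [ 0.4821 -0.1697  0.1282] [-0.11869875  0.46192906] 279
```

View pics/home.png

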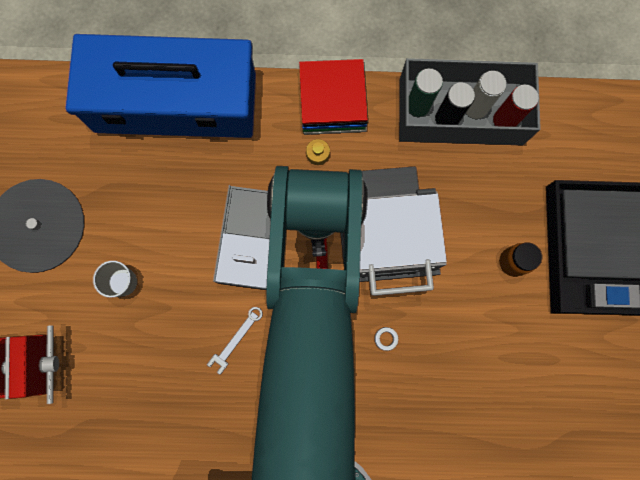

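The picture shows the cover over the screw compartment, tab at (243,259), with its plate edge at the tray's front: home. The bar refit gives (0.483, −0.169) and yaw 0.119. Next I go over the bar and descend with the fingers half open.

```bash
python3 -m handwheel '[{"x":0,"y":0,"z":-0.03,"spin":0},{"x":-0.028,"y":-0.022,"z":0,"spin":0},{"x":-0.028,"y":-0.022,"z":0,"spin":0},{"x":-0.028,"y":-0.022,"z":0,"spin":0},{"x":-0.028,"y":-0.022,"z":0,"spin":0},{"x":-0.028,"y":-0.022,"z":0,"spin":0},{"x":-0.028,"y":-0.022,"z":0,"spin":0},{"x":0,"y":0,"z":0,"spin":0},{"x":0,"y":0,"z":0,"spin":0},{"x":0,"y":0,"z":0,"spin":0}]' 0.55
python3 - <<'E'
from h import *
s=bot.state(); p=bot.grab_frame("wrist"); H=np.array(p["hand_eye"])
T=np.eye(4);T[:3,:3]=Ro.from_euler("xyz",s["tool_rot"]).as_matrix();T[:3,3]=s["tool_pos"]; W=T@H
v,u=np.nonzero(p["range_z"]>0);z=p["range_z"][v,u]
c=np.c_[(u-p["cx"])/p["fx"]*z,(v-p["cy"])/p["fy"]*z,z]@W[:3,:3].T+W[:3,3]; X,Y,Z=c.T
k=(X>.45)&(X<.505)&(abs(Y+.17)<.045)&(Z>.112)&(Z<.14)
if k.sum(): print(c[k].mean(0),np.percentile(X[k]+.1187*(Y[k]+.169),[1,99]),Z[k].max(),k.sum())
for a in bot.tip_of("lid_bar",p)[:1]:
    r=W[:3,:3]@[(a["location"][1]*640-p["cx"])/p["fx"],(a["location"][0]*480-p["cy"])/p["fy"],1]
    print("net",a["conf"],W[:3,3]+r*(.124-W[2,3])/r[2])
cv2.imwrite("pics/wrist.png",p["color"][:,:,::-1])
E
```

```text
t: 7.02
tool_pos: [0.4845, -0.164, 0.2053]
tool_rot: [-3.142, -0.0, 1.692]
force: [-0.1, -0.2, 0.9]
opening: 0.0382
grasp_force: 0.0
[ 0.48358634 -0.16711499  0.12892838] [0.47792467 0.48972193] 0.13216674078856439 2693
net 0.78 [ 0.48199016 -0.17156074  0.124     ]
```

View pics/wrist.png

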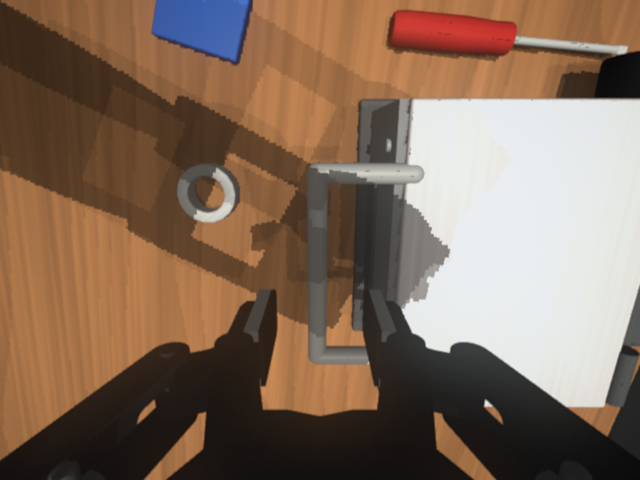

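The wrist picture shows the bar upright at column 317, centred between the fingers (275 to 365). The bar measures at (0.4838, −0.169), z 0.124. Next I descend and pinch.

```bash
python3 -m handwheel '[{"x":-0.005,"y":-0.001,"z":0.026,"spin":0},{"x":0,"y":0,"z":0.026,"spin":0},{"x":0,"y":0,"z":0.026,"spin":0},{"x":0,"y":0,"z":0,"spin":0}]'
python3 -m handwheel '[{"x":0,"y":0,"z":0,"spin":0},{"x":0,"y":0,"z":0,"spin":0},{"x":0,"y":0,"z":0,"spin":0},{"x":0,"y":0,"z":0,"spin":0},{"x":0,"y":0,"z":0,"spin":0},{"x":0,"y":0,"z":0,"spin":0}]' 1
```

```text
t: 7.45
tool_pos: [0.4825, -0.1679, 0.1223]
tool_rot: [-3.136, -0.003, 1.693]
force: [-2.1, -0.3, -1.1]
opening: 0.0384
grasp_force: 0.0
t: 7.95
tool_pos: [0.4836, -0.1695, 0.1289]
tool_rot: [-3.141, 0.0, 1.692]
force: [-9.4, 2.2, 1.5]
opening: 0.0098
grasp_force: 58.4
```

Gripped at 58 N. Next I follow the 205 mm arc, 20° per call.

```bash
python3 -m handwheel '[{"x":0,"y":0.0004,"z":-0.009,"spin":0},{"x":0,"y":0.0004,"z":-0.009,"spin":0},{"x":0,"y":0.0011,"z":-0.0088,"spin":0},{"x":0,"y":0.0012,"z":-0.0088,"spin":0},{"x":0,"y":0.002,"z":-0.0088,"spin":0},{"x":0,"y":0.002,"z":-0.0087,"spin":0},{"x":0,"y":0.0026,"z":-0.0085,"spin":0},{"x":0,"y":0.0027,"z":-0.0085,"spin":0}]'
```

```text
t: 8.62
tool_pos: [0.4949, -0.1681, 0.199]
tool_rot: [-3.138, 0.0, 1.692]
force: [-17.7, 0.6, -0.4]
opening: 0.0093
grasp_force: 58.5
```

```bash
python3 -m handwheel '[{"x":0,"y":0,"z":0,"spin":0},{"x":0,"y":0,"z":0,"spin":0}]'
```

```text
t: 8.78
tool_pos: [0.4951, -0.1681, 0.1994]
tool_rot: [-3.139, 0.0, 1.692]
force: [-18.3, 0.6, 1.3]
opening: 0.0094
grasp_force: 58.9
```

A steady −18 N along x: the tool is a couple of millimetres too far towards the hinge. I'll take that out on the way.

```bash
python3 -m handwheel '[{"x":0,"y":0.0024,"z":-0.0083,"spin":0},{"x":0,"y":0.0024,"z":-0.0082,"spin":0},{"x":0,"y":0.0037,"z":-0.008,"spin":0},{"x":0,"y":0.0041,"z":-0.0079,"spin":0},{"x":0,"y":0.0048,"z":-0.0076,"spin":0},{"x":0,"y":0.0048,"z":-0.0075,"spin":0},{"x":0,"y":0.0054,"z":-0.0071,"spin":0},{"x":0,"y":0.0055,"z":-0.0071,"spin":0},{"x":0,"y":0,"z":0,"spin":0}]'
```

```text
t: 9.53
tool_pos: [0.5291, -0.1641, 0.2625]
tool_rot: [-3.141, 0.001, 1.692]
force: [-20.6, 0.5, 8.9]
opening: 0.0095
grasp_force: 60.0
```

```bash
python3 -m handwheel '[{"x":0,"y":0.005,"z":-0.0068,"spin":0},{"x":0,"y":0.005,"z":-0.0068,"spin":0},{"x":0,"y":0.0061,"z":-0.0063,"spin":0},{"x":0,"y":0.0061,"z":-0.0063,"spin":0},{"x":0,"y":0.0066,"z":-0.0057,"spin":0},{"x":0,"y":0.0066,"z":-0.0057,"spin":0},{"x":0,"y":0.0074,"z":-0.005,"spin":0},{"x":0,"y":0.0074,"z":-0.005,"spin":0},{"x":0,"y":0,"z":0,"spin":0}]'
python3 - <<'E'
from h import *
s=bot.state(); print(s["force"])
for n in("scene",):
    p=bot.grab_frame(n)
    cv2.imwrite(f"pics/end.png",p["color"][:,:,::-1])
    m=bot.silhouettes("lid",p)
    if m:
        q=cloud(p,m[0]["mask"]); h=np.array([.484+.2036,-.169+.0243]); a=np.array([.993,.1185])
        r=-(q[:,:2]-h)@a; zz=q[:,2]-.124
        k=(r>0)&(r<.12)&(zz>.02)&(np.hypot(r,zz)<.16)&(abs((q[:,:2]-h)@[-.1185,.993])<.09)
        ang=np.degrees(np.arctan2(zz[k],r[k])); print("lid",m[0]["conf"],k.sum(),np.percentile(ang,[10,50,90]),np.degrees(np.arctan(np.polyfit(r[k],zz[k],1)[0])))
b=s["tool_pos"]-[0,0,.003]; d=-(b[:2]-h)@a; print("tcp angle",np.degrees(np.arctan2(b[2]-.124,d)),np.hypot(d,b[2]-.124))
E
```

```text
t: 10.28
tool_pos: [0.5798, -0.158, 0.3096]
tool_rot: [3.14, 0.001, 1.692]
force: [-9.7, -2.4, 9.1]
opening: 0.0099
grasp_force: 60.4
[-9.6894498  -2.35780676  9.06741731]
lid 0.66 2518 [59.42737853 60.74297214 64.7057954 ] 58.173533227099185
tcp angle 59.24691839011077 0.2124357805269972
```

View pics/end.png

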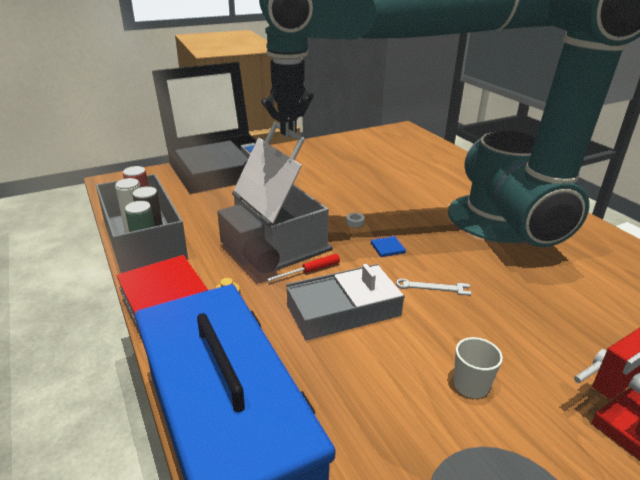

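The scene picture shows the lid standing open with its bar in the fingers at about (288,130), the cover home at (370,285), and the other things unmoved. Lid angle measures about 60° (59.2° from the TCP, 58 to 61° from depth). I'll hold briefly to check that it is steady, then hand in.

```bash
python3 -m handwheel '[{"x":0,"y":0,"z":0,"spin":0},{"x":0,"y":0,"z":0,"spin":0},{"x":0,"y":0,"z":0,"spin":0},{"x":0,"y":0,"z":0,"spin":0},{"x":0,"y":0,"z":0,"spin":0},{"x":0,"y":0,"z":0,"spin":0},{"x":0,"y":0,"z":0,"spin":0},{"x":0,"y":0,"z":0,"spin":0}]' && python3 -c "
from station import bot
s=bot.state();print(s['tool_pos'],s['grasp_force'],abs(s['qvel']).max())
if s['grasp_force']>40 and abs(s['tool_pos'][2]-.3096)<.003: print(bot.close_job())"
```

```text
t: 11.05
tool_pos: [0.5788, -0.1582, 0.3089]
tool_rot: [3.14, 0.001, 1.692]
force: [-9.2, -0.9, 6.8]
opening: 0.0093
grasp_force: 60.2
[ 0.57875747 -0.15816278  0.30893316] 60.20029306411743 0.0014632688328141347
the job is handed in; nothing more can be done
None
```

I slid the tray's cover fully home, then lifted the lid to about 60° by my measurements, and handed the job in while still gripping the bar steadily at about 60 N; no verdict came back.

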